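# Unhook the flap bin from its retaining lip and take it off the shelf

### The job

Take the beige flap bin off the galvanised shelf by its handle: draw it forward until its feet come up against the retaining lip, then lift and tip the front of the bin up so that the feet clear the lip under the keeper rail, and draw it off without forcing it against the steel. Stand it down gently, flat on its base, on the worktop right in front of the shelf, clear of it, and let go; leave the mug, the pump bottle and the brush as they are.

Things in the scene. Friction and masses are not known exactly. Their poses are not given: they have to be found in the camera images.
- bin: Beige plastic hopper bin, hinged flap at front, empty, 0.28 kg +-25 %, 200 long (x) x 130 wide (y) x 90 mm high. Origin: middle of length and width, level with the soles; z up, -x to its front. Flat top z = 90 from x = -55 to 100; front wall at x = -100. Starts on the lower deck, square to the shelf within 0.05 rad. Brittle: cracks if pressed over 25 N on the shelf, 40 N on the worktop.
- bin_grip (a point): Where to grip: in the bin's frame at x = -128, y = 0, z = 60 mm (axes as the bin's), in the middle of an upright loop handle lying in the bin's fore-and-aft plane: 16 mm thick (y), standing out from the front wall from x = -100 to -156 mm, z = 30 to 72 mm.
- bin_foot (a point): On the bin at x = 40, y = 0, z = 0 mm (axes as the bin's): lower front edge of its two rear stop feet, each 60 long (x = 40 to 100), 16 high, 26 mm wide at y = +-42. The underside elsewhere is at z = 16 mm and rests on the shelf's lip; two 16 mm high toes (x = -100 to -92) hang in front of the lip, so that off the shelf the bin stands level on toes and feet.
- shelf: Fixed galvanised rack on the worktop, 315 deep (x) x 360 wide (y) x 270 mm high. Origin: middle of its footprint at worktop level; -x points out of its open front. Lower deck top z = 50 mm, front edge x = -165; upper deck z = 180 to 205, front edge x = -112. Across it is clamped a steel retaining frame: a lip on the lower deck, rigidly joined to a keeper rail over the bin.
- shelf_front (a point): Middle of the lower deck's front edge (shelf frame x = -165, y = 0, z = 50 mm; axes as the shelf's). Lip: upturned steel, 16 mm high, 5 mm thick, full width. How deep the frame is clamped differs each time and is NOT measured: the lip's inner face is 8 to 73 mm behind this edge, so the feet meet it with the bin's origin somewhere from x = -197 to -132 in the shelf frame. Feel for it.
- shelf_top (a point): Middle of the upper deck's front edge (shelf frame x = -112, y = 0, z = 205 mm). Keeper rail below it: lower face z = 152 mm (12 above the bin's top), 30 deep, front edge 38 mm further in than the lip's inner face. Lifted level, the bin meets it 4 mm before the feet clear the lip. Tipped at the lip it clears (rear edge 2.5 mm up, front up 0.25 rad); 10 mm or more short of the lip it jams.
- table: The worktop, level, top at z = 0.
- mug: White ceramic mug holding plastic scrapers, 80 mm across, 95 mm high, on the upper deck. Origin at the centre of its base. Leave it alone.
- pump_bottle: White pump bottle with the pump locked down, 68 mm across, 181 mm high, on the upper deck. Origin at the centre of its base. Leave it alone.
- brush: Long-handled grout brush lying on the worktop, 300 mm long (x), 25 mm high. Origin on the worktop under about its middle. Leave it alone.

How it is judged (in metres and radians):
On the way, in this order (a step that is already met when the one before it is completed fails the run):
1. the bin is held by its handle and drawn forward, still level (contact force between the fingers and bin above 0.5 N and distance of bin from where it was at the start of the episode above 0.025 m and angle between bin's own z axis and vertical below 0.08 rad), for 0.1 s.
2. the bin is held with its front tipped up, its feet lifting over the lip (contact force between the fingers and bin above 0.5 N and angle between bin's own z axis and vertical above 0.09 rad and x of bin in the frame of shelf below -0.12 m), for 0.1 s.
At the end, for the whole second after the job is handed in: The bin stands flat on the worktop (within 6 mm and 0.05 rad), at rest and let go, right in front of the shelf: its origin 270 to 420 mm out from the shelf's origin along -x (so wholly clear of the deck) and within 150 mm sideways (height (world z) of bin below 0.006 m and angle between bin's own z axis and vertical below 0.05 rad and x of bin in the frame of shelf between -0.42 and -0.27 m and y of bin in the frame of shelf between -0.15 and 0.15 m and linear speed of bin below 0.02 m/s and contact force between the fingers and bin below 0.1 N); the robot touches nothing.
It fails at once if the bin is pressed on the shelf with more than 25 N (contact force between bin and shelf above 25 N).
It fails at once if the bin is set or dropped on the worktop with more than 40 N (contact force between bin and table above 40 N).
It fails at once if the mug, the pump bottle or the brush is moved more than 20 mm or tipped (distance of any of mug, pump_bottle, brush from where it was at the start of the episode above 0.02 m or angle between any of mug, pump_bottle's own z axis and vertical above 0.25 rad).
It also fails if it takes over 61 s, if anything falls off the work surface, if the arm or the gripper's body presses on something with over 40 N, if the wrist force passes 120 N, or if a joint passes its speed limit or range.

### The arm

A 7-joint arm with a two-finger parallel gripper is mounted at the origin on the work surface. World frame = base frame: x ahead of the robot, y to its left, z up, the work surface at z = 0. Lengths are in mm, angles in rad, forces in N, time in s.
With the tool pointing down it reaches from about 425 to 1025 mm from the base axis. Payload 3.6 kg.
Tool frame: the origin (TCP) lies at the very end of the fingers, on their centre line; the grasp point (between the pads) lies 19 mm behind it; z points along the fingers, y is the line along which they close (so a half turn about z gives the same grasp; the last joint's range is limited). The gripper opens to 85 mm and grips with 20 to 120 N. Pads are 22 mm wide; open, the fingers measure 114 mm over their backs; the gripper's body (76 mm by 85 mm) begins 54 mm behind the grasp point. The pads swing forward as they close: fully open they stand 13 mm farther back than shut.
Start: joints at [1.204, 0.591, 0.048, 1.609, -0.033, 0.943, -0.034], TCP at [195.337, -698.193, 231.302] pointing down, gripper open.
Joint ranges: [-2.69, 2.69], [-0.47, 2.24], [-1.27, 1.36], [0.19, 2.51], [-1.53, 4.68], [0.08, 2.07], [-3.09, 3.09]. Speed limits (rad/s): [2.57, 2.57, 3.14, 3.14, 3.14, 3.14, 3.14].

### API

Orientations are given as a rotation vector (axis times angle).
In Python, from cell import * gives the robot as it stands.
- The arm moves only by the tool arm_command, never from a script. Its argument "targets" is a list of rows, each an object of numbers: "x", "y", "z": the shift along the tool's x, y, z in fractions of the full range, 1 being 0.75 m; "twist": the turn about the tool's z in fractions of the full range, 1 being 180 degrees. A call has 1 to 10 rows; each row is the pose to reach, as a shift and turn from the pose commanded when the call began, along the tool's axes at that moment; what a row does not reach only later rows make up. A row lasts 1/12 s, in which the tool goes at most 41.7 mm and 7.16 degrees, less where a joint would pass 70% of its speed; a pose out of reach is approached as far as the arm can. A shift or turn number past 1, either way, is cut back to 1. A call with a gripper value outside its range is refused whole. "jaw" is the opening, from 0 (shut) to 1 (fully open), set as the call begins (left out, the last holds). The fingers move at their own pace and stop on an object; the grip force is fixed at half the most. Time passes only in rows, so rows that repeat a pose let the fingers close. It gives the time, the measured TCP pose, the force, the opening and the grip force at its end, in the units of the state.
- get_state(): the state, without advancing time (a new reading comes with each control period).
- get_image(name): name is "scene" or "top" or "wrist"; returns a dict with "image" (400x640x3 uint8, blue, green, red), "range_z" (400x640 float32, mm along the optical axis (not along the pixel's ray), 0 where there is no reading), "mtx" (3x3 intrinsics, pixels), "extrinsics" (4x4, takes a point from camera to world coordinates). Camera axes: x right, y down, z forward; pixel columns grow to the right and rows downward; lengths in mm; the calibration is good to about 2 mm. A picture is of the moment at which its call begins.
- job_done(): hands the job in; it is judged then, once.
Trained networks look in a picture, given as the dict that the camera call returned (one of the last four; its "shot" number tells which), for a name from the list of things; names that differ only in an ending like _2 or _b are one class to them, and where a whole thing is asked for, a point or a joint stands for the part that bears it (a point fixed in the world has none). Each returns a list of dicts, best first, with "confidence" (0 to 1); they miss things now and then, are a little off and sometimes report something else, mostly with a low value. They report only what shows in the picture. A call takes as long as a camera call.
- boxes_of(picture, query): "bbox" ([centre column, centre row, width, height] in pixels, round what is visible of it).
- mark_of(picture, query): "xy" ([column, row] in pixels: a listed point, or the origin of a listed thing).
The state is a dict: "t": time; "joint_pos": joint angles; "joint_vel": joint speeds; "joint_efforts": joint torques, N m; "tool_pos": TCP position; "ee_rot": TCP orientation; "force": force on the tool from outside, world axes, zero at the start; "moment": the same for the moment, N m; "grip_width": opening from 0.0 (shut) to 1.0 (fully open); "grasp_force": force on a finger pad.
Only numpy, scipy, OpenCV 4.12 (cv2) and the standard library are available. Lean on these libraries where they do the work, as an engineer would, in place of code of your own. Each camera call takes 0.05 s, during which the arm holds its last target. There are 200 camera calls.

## Working session

There is one attempt and no reset: what is moved stays moved. The work goes in short steps, Python scripts to look and compute and a tool call to move; the robot and the scene stay as the last step left them, time stands still between calls to the robot, and variables do not carry over. Pictures are saved under pics/ and viewed, at most 10 in all, crops included, and the job is handed in when it is done.

Besides the shell and the picture viewer there is one more tool, called after "Request:" as a command line: name --argument value ..., lists and objects as JSON in quotes. arm_command: Moves the arm, as the interface text tells. Its arguments: {"type":"object","properties":{"targets":{"type":"array","items":{"type":"object","properties":{"x":{"type":"number"},"y":{"type":"number"},"z":{"type":"number"},"twist":{"type":"number"}}}},"jaw":{"type":"number"}},"required":["targets"]}

```bash
mkdir -p pics; ls; cat > h.py <<'E'
from cell import *
import numpy as np, cv2
from scipy.spatial.transform import Rotation as R
def world(p,u,v,k=2):
    u,v=int(round(u)),int(round(v)); z=p["range_z"][max(v-k,0):v+k+1,max(u-k,0):u+k+1]; z=z[z>0]
    if not len(z): return None
    z=np.median(z); c=np.linalg.inv(p["mtx"])@[u,v,1]*z
    return (p["extrinsics"]@np.append(c,1))[:3].round(1)
E
python3 - <<'E'
from h import *
s=get_state(); print({k:np.round(s[k],3) for k in s})
print(R.from_rotvec(s["ee_rot"]).as_matrix().round(3))
ims=[]
for n in("scene","top"):
    p=get_image(n); ims.append(p["image"])
    for q in("bin","bin_grip","bin_foot","shelf","shelf_front","shelf_top","mug","pump_bottle","brush"):
        for m in mark_of(p,q)[:2]: print(n,q,np.round(m["xy"],1),round(m["confidence"],2),world(p,*m["xy"]))
cv2.imwrite("pics/a.png",cv2.resize(np.vstack(ims),(480,600)) if 0 else ims[0]); cv2.imwrite("pics/b.png",ims[1])
E
```

```text
pics
{'t': np.float64(0.0), 'joint_pos': array([ 1.205,  0.592,  0.048,  1.61 , -0.033,  0.943, -0.034]), 'joint_vel': array([ 0.002, -0.001,  0.001,  0.003, -0.001,  0.   , -0.   ]), 'joint_efforts': array([-0.0000e+00, -5.4869e+01,  1.5470e+00, -1.9812e+01,  9.0000e-03,
        9.0000e-03, -0.0000e+00]), 'tool_pos': array([ 195.115, -697.377,  230.116]), 'ee_rot': array([-3.11e+00, -4.27e-01,  1.00e-03]), 'force': array([ 0.208, -0.406, -0.637]), 'moment': array([0.041, 0.009, 0.021]), 'grasp_force': np.float64(0.0), 'grip_width': np.float64(0.998)}
[[ 0.963  0.269 -0.001]
 [ 0.269 -0.963  0.002]
 [-0.    -0.002 -1.   ]]
scene bin [276.5 187.6] 0.84 [ 567.4 -124.1  130. ]
scene bin_grip [252.6 129.8] 0.71 [ 504.3 -290.7  213.6]
scene bin_grip [304.8 197.2] 0.65 [519.7 -62.  106.8]
scene bin_foot [306.4 196.8] 0.61 [520.7 -56.9 110.3]
scene shelf [250.5 195.6] 0.69 [ 582.4 -234.4   46.8]
scene shelf_front [289.4 210.1] 0.87 [553.5 -92.6  61.8]
scene shelf_front [273.2 154.9] 0.58 [ 532.8 -169.7  198.1]
scene shelf_top [271.6 154.4] 0.73 [ 534.5 -171.4  201.3]
scene mug [252.3 125.2] 0.87 [ 504.9 -291.5  229.6]
scene pump_bottle [222.3 148.3] 0.61 [ 631.8 -254.7  226.6]
scene brush [438.5 311.2] 0.61 [517.6 370.3  22.2]
top bin [404.1 209.2] 0.64 [ 517.3 -181.4  142. ]
top bin_foot [402.3 215.1] 0.37 [ 503.2 -177.1  140.6]
top shelf_top [408.2 198.8] 0.57 [ 536.9 -173.5  204.3]
top mug [187.5 213.7] 0.43 [495.2 360.4  20.9]
top pump_bottle [457.9 170.5] 0.71 [ 592.1 -252.4  280.4]
top brush [188.  217.7] 0.92 [484.6 359.5  22.1]
```

View pics/a.png

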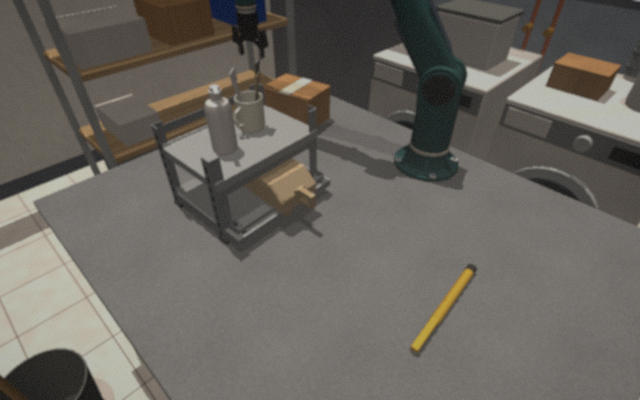

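View pics/b.png

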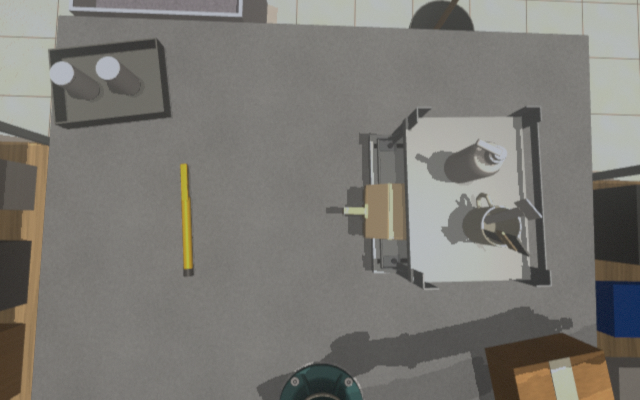

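The scene picture shows the rack with its open front toward world +y and the handle at about (308,197). In the top picture the handle is at about (355,211), the bin top spans columns 365–403, and the brush is far off at (187,218). Next I'll measure the handle and the shelf axes from the depth data.

```bash
python3 - <<'E'
from h import *
p=get_image("top")
v,u=np.mgrid[0:400,0:640]; z=p["range_z"]
c=np.stack([u,v,np.ones_like(u)],-1)@np.linalg.inv(p["mtx"]).T*z[...,None]
W=c@p["extrinsics"][:3,:3].T+p["extrinsics"][:3,3]
im=p["image"].astype(int); beige=(im[...,2]-im[...,0]>25)
def box(a,b,c_,d): m=np.zeros(z.shape,bool); m[c_:d,a:b]=1; return m
m=beige&box(335,372,198,224)&(W[...,2]>90)
h=W[m]; print("handle",len(h),h.min(0).round(),h.max(0).round(),h.mean(0).round(1))
for col in range(340,368,3):
    q=W[:,col][m[:,col]]
    if len(q): print(col,len(q),q.mean(0).round(1),q[:,0].min().round(1),q[:,0].max().round(1))
t=W[beige&box(362,406,175,245)&(abs(W[...,2]-140)<5)]
print("top",len(t)); 
b=cv2.minAreaRect(t[:,:2].astype(np.float32)); print(b)
d=W[box(400,550,100,295)&(abs(W[...,2]-205)<6)]
b=cv2.minAreaRect(d[:,:2].astype(np.float32)); print("deck",b,cv2.boxPoints(b).round())
# deck front edge: per row first upper-deck pixel
fe=[]
for r in range(130,270,4):
    k=np.where((abs(W[r,:,2]-204)<8)&(u[r]>395)&(u[r]<560))[0]
    if len(k): fe.append(W[r,k[0],:2])
fe=np.array(fe); print("front edge fit",np.polyfit(fe[:,0],fe[:,1],1),fe[::6].round())
cv2.imwrite("pics/c.png",cv2.resize(p["image"][95:300,325:560],None,fx=2.9,fy=2.9))
# row profile through bin/deck
print(W[150,360:412:3].round(0).tolist())
E
```

```text
handle 263 [ 482. -109.   95.] [543.  43. 990.] [512.4 -89.9 120.1]
349 6 [511.3 -53.8 122.9] 505.3 517.3
352 6 [511.5 -61.1 121.9] 505.6 517.6
355 6 [511.7 -68.3 122.5] 505.8 517.6
358 6 [511.8 -75.4 122.8] 505.9 517.8
361 6 [512.  -82.6 123.2] 506.1 518.1
364 2 [516.9 -89.6 123.8] 515.7 518.1
367 26 [512.6 -97.9 117.5] 482.4 543.2
top 1007
((511.436767578125, -154.93450927734375), (130.1285858154297, 58.79314422607422), 1.1049740314483643)
deck ((542.2984008789062, -303.51593017578125), (366.022216796875, 263.9754943847656), 2.4650278091430664) [[ 354. -180.]
 [ 365. -443.]
 [ 731. -428.]
 [ 719. -164.]]
front edge fit [ 4.23634037e-02 -1.95348157e+02] [[ 691. -167.]
 [ 636. -168.]
 [ 584. -171.]
 [ 531. -173.]
 [ 478. -176.]
 [ 426. -178.]]
[[684.0, -95.0, -2.0], [683.0, -103.0, 0.0], [684.0, -112.0, 1.0], [676.0, -114.0, 38.0], [674.0, -120.0, 50.0], [675.0, -128.0, 49.0], [672.0, -133.0, 65.0], [674.0, -143.0, 53.0], [674.0, -151.0, 54.0], [674.0, -158.0, 54.0], [675.0, -167.0, 53.0], [675.0, -175.0, 52.0], [675.0, -182.0, 55.0], [676.0, -191.0, 51.0], [677.0, -199.0, 49.0], [647.0, -168.0, 196.0], [645.0, -172.0, 205.0], [645.0, -179.0, 205.0]]
```

View pics/c.png

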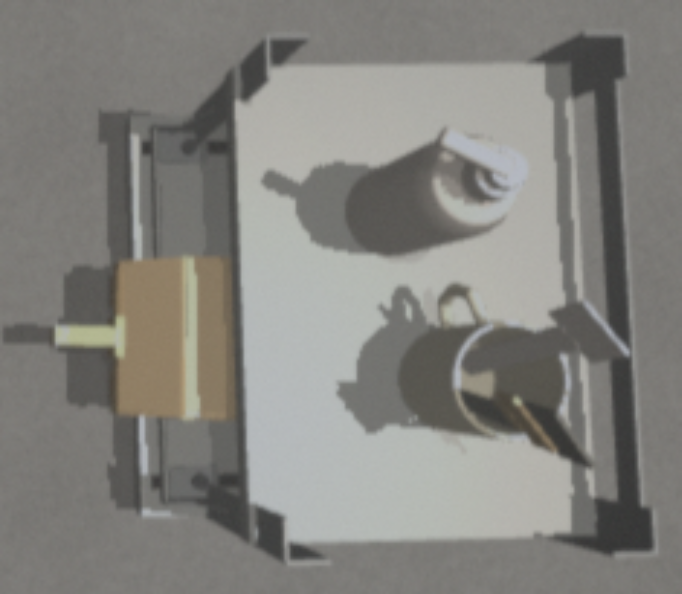

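The crop shows the handle at (55–120, 335) in crop pixels and the bin front wall at about x=117. The lip strip is near x=137. The handle grip point works out at roughly (512, -75, 110) in the world, with the bin facing +y. I'll go there in an arc above the shelf corner.

Units first: shifts go in shares of 0.75 m and turns go in shares of 180 degrees. So -0.24 m is -0.32, -0.15 m is -0.2, -45 degrees is -0.25.

Request:
arm_command --targets '[{"x":0,"y":0,"z":-0.0533,"twist":0},{"x":0.0133,"y":-0.0133,"z":-0.1067,"twist":-0.0278},{"x":0.04,"y":-0.04,"z":-0.1467,"twist":-0.0556},{"x":0.0667,"y":-0.08,"z":-0.1733,"twist":-0.0833},{"x":0.0933,"y":-0.12,"z":-0.2,"twist":-0.1111},{"x":0.12,"y":-0.16,"z":-0.2,"twist":-0.1389},{"x":0.1467,"y":-0.2,"z":-0.2,"twist":-0.1667},{"x":0.1733,"y":-0.24,"z":-0.2,"twist":-0.1944},{"x":0.2,"y":-0.28,"z":-0.2,"twist":-0.2222},{"x":0.2213,"y":-0.32,"z":-0.2,"twist":-0.25}]' --jaw 1

```text
t: 1.88
tool_pos: [291.5, -420.2, 381.6]
ee_rot: [2.707, 1.593, 0.001]
force: [-0.6, 0.1, -0.8]
grip_width: 1.004
grasp_force: 0.0
```

Scaled: 0.38 m is 0.5067, 0.35 m is 0.4667, -30.7 degrees is -0.1706.

Request:
arm_command --targets '[{"x":0.04,"y":-0.0107,"z":0,"twist":0},{"x":0.0933,"y":-0.0213,"z":0,"twist":-0.0222},{"x":0.1467,"y":-0.0293,"z":0,"twist":-0.0444},{"x":0.2,"y":-0.0347,"z":0,"twist":-0.0667},{"x":0.2533,"y":-0.0373,"z":0,"twist":-0.0889},{"x":0.3067,"y":-0.0347,"z":0,"twist":-0.1111},{"x":0.36,"y":-0.0293,"z":0,"twist":-0.1333},{"x":0.4133,"y":-0.0213,"z":0,"twist":-0.1556},{"x":0.4667,"y":-0.012,"z":0,"twist":-0.1706},{"x":0.5067,"y":0,"z":0.0267,"twist":-0.1706}]'

```text
t: 2.72
tool_pos: [480.9, -87.6, 365.1]
ee_rot: [2.185, 2.246, 0.009]
force: [0.1, -1.0, 0.5]
grip_width: 0.995
grasp_force: 0.0
```

```bash
python3 - <<'E'
from h import *
s=get_state(); print(s["t"],s["tool_pos"].round(1) if hasattr(s["tool_pos"],'round') else s["tool_pos"],np.round(s["joint_pos"],2))
print(R.from_rotvec(s["ee_rot"]).as_matrix().round(3))
p=get_image("wrist")
v,u=np.mgrid[0:400,0:640]; z=p["range_z"]
c=np.stack([u,v,np.ones_like(u)],-1)@np.linalg.inv(p["mtx"]).T*z[...,None]
W=c@p["extrinsics"][:3,:3].T+p["extrinsics"][:3,3]
im=p["image"].astype(int); beige=(im[...,2]-im[...,0]>25)&(z>0)
h=W[beige&(abs(W[...,2]-122)<5)&(abs(W[...,0]-512)<25)&(W[...,1]>-99)&(W[...,1]<-20)]
print(len(h)); 
if len(h): print(np.percentile(h,[1,50,99],axis=0).round(1), cv2.minAreaRect(h[:,:2].astype(np.float32)))
cv2.imwrite("pics/d.png",p["image"])
E
```

```text
2.7167 [480.9 -87.6 365.1] [ 0.58  0.17 -0.56  1.95  0.11  1.04 -0.  ]
[[-0.028  1.     0.01 ]
 [ 1.     0.028 -0.001]
 [-0.001  0.01  -1.   ]]
787
[[497.6 -97.9 118.1]
 [513.  -73.1 121.6]
 [528.1 -40.4 123.4]] ((513.2677612304688, -69.07011413574219), (58.10624313354492, 33.37583541870117), 88.36469268798828)
```

View pics/d.png

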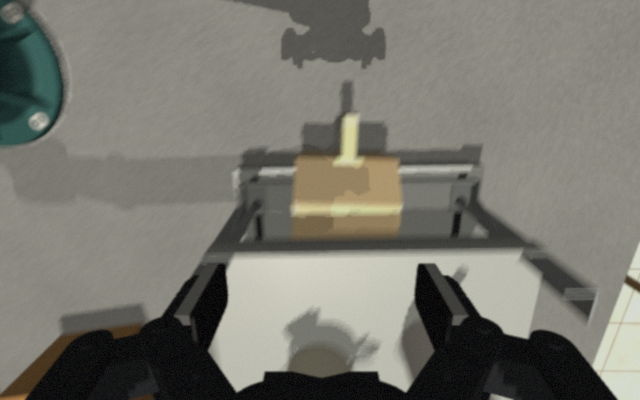

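The wrist view shows the handle at (350, 113–160). Its tip is at world y≈-40, so the grip point is about (512.5, -68).

Scaled: 0.22 m is 0.2933, 0.0315 m is 0.042.

Request:
arm_command --targets '[{"x":0.0093,"y":0.016,"z":0.0133,"twist":0},{"x":0.0187,"y":0.032,"z":0.0533,"twist":0},{"x":0.0253,"y":0.042,"z":0.0933,"twist":0},{"x":0.0253,"y":0.042,"z":0.1333,"twist":0},{"x":0.0253,"y":0.042,"z":0.1733,"twist":0},{"x":0.0253,"y":0.042,"z":0.2133,"twist":0},{"x":0.0253,"y":0.042,"z":0.2533,"twist":0},{"x":0.0253,"y":0.042,"z":0.28,"twist":0},{"x":0.0253,"y":0.042,"z":0.2933,"twist":0},{"x":0.0253,"y":0.042,"z":0.2933,"twist":0}]'

```text
t: 3.6
tool_pos: [506.5, -71.6, 139.4]
ee_rot: [-2.193, -2.245, 0.004]
force: [0.1, 0.1, 0.2]
grip_width: 0.998
grasp_force: 0.0
```

```bash
python3 - <<'E'
from h import *
s=get_state(); print(s["t"],np.round(s["tool_pos"],1),np.round(s["force"],2))
print(R.from_rotvec(s["ee_rot"]).as_matrix().round(3))
p=get_image("wrist")
v,u=np.mgrid[0:400,0:640]; z=p["range_z"]
c=np.stack([u,v,np.ones_like(u)],-1)@np.linalg.inv(p["mtx"]).T*z[...,None]
W=c@p["extrinsics"][:3,:3].T+p["extrinsics"][:3,3]
im=p["image"].astype(int); beige=(im[...,2]-im[...,0]>25)&(z>0)
h=W[beige&(abs(W[...,2]-122)<5)&(abs(W[...,0]-512)<13)&(W[...,1]>-99)&(W[...,1]<-20)]
print(len(h)); 
if len(h): print(np.percentile(h,[1,50,99],axis=0).round(1))
cv2.imwrite("pics/e.png",p["image"])
E
```

```text
3.6 [506.5 -71.6 139.4] [0.15 0.08 0.23]
[[-0.023  1.    -0.004]
 [ 1.     0.023  0.   ]
 [ 0.    -0.004 -1.   ]]
3254
[[499.9 -98.1 117.9]
 [513.  -69.4 121.7]
 [523.8 -40.4 123. ]]
```

View pics/e.png

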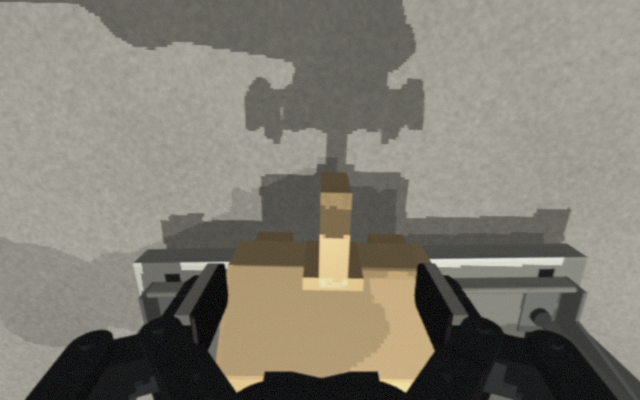

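The handle stands between the fingers, at columns 320–350. I'll shift 6 mm sideways, go down 48 mm and close.

Scaled: 0.048 m is 0.064, 0.006 m is 0.008.

Request:
arm_command --targets '[{"x":0.0053,"y":0.008,"z":0,"twist":0},{"x":0.0053,"y":0.008,"z":0.02,"twist":0},{"x":0.0053,"y":0.008,"z":0.04,"twist":0},{"x":0.0053,"y":0.008,"z":0.0533,"twist":0},{"x":0.0053,"y":0.008,"z":0.064,"twist":0},{"x":0.0053,"y":0.008,"z":0.064,"twist":0},{"x":0.0053,"y":0.008,"z":0.064,"twist":0}]'

```text
t: 4.23
tool_pos: [514.3, -67.2, 93.6]
ee_rot: [2.195, 2.247, 0.0]
force: [-0.2, 1.2, -0.2]
grip_width: 1.003
grasp_force: 0.0
```

Request:
arm_command --targets '[{"x":0,"y":0,"z":0,"twist":0},{"x":0,"y":0,"z":0,"twist":0},{"x":0,"y":0,"z":0,"twist":0},{"x":0,"y":0,"z":0,"twist":0},{"x":0,"y":0,"z":0,"twist":0},{"x":0,"y":0,"z":0,"twist":0},{"x":0,"y":0,"z":0,"twist":0},{"x":0,"y":0,"z":0,"twist":0},{"x":0,"y":0,"z":0,"twist":0},{"x":0,"y":0,"z":0,"twist":0}]' --jaw 0

```text
t: 5.07
tool_pos: [513.6, -67.3, 93.4]
ee_rot: [-2.195, -2.247, 0.001]
force: [-1.0, 0.2, 4.1]
grip_width: 0.172
grasp_force: 58.6
```

Scaled: 0.05 m is 0.0667, 0.042 m is 0.056.

Request:
arm_command --targets '[{"x":0.004,"y":0,"z":0,"twist":0},{"x":0.0093,"y":0,"z":0,"twist":0},{"x":0.016,"y":0,"z":0,"twist":0},{"x":0.024,"y":0,"z":0,"twist":0},{"x":0.032,"y":0,"z":0,"twist":0},{"x":0.04,"y":0,"z":0,"twist":0},{"x":0.048,"y":0,"z":0,"twist":0},{"x":0.056,"y":0,"z":0,"twist":0},{"x":0.0627,"y":0,"z":0,"twist":0},{"x":0.0667,"y":0,"z":0,"twist":0}]'

```text
t: 5.9
tool_pos: [512.6, -16.0, 93.3]
ee_rot: [-2.194, -2.248, -0.001]
force: [0.1, -1.4, 0.3]
grip_width: 0.175
grasp_force: 58.2
```

Scaled: 0.02 m is 0.0267, 0.018 m is 0.024.

Request:
arm_command --targets '[{"x":0.004,"y":0,"z":0,"twist":0},{"x":0.008,"y":0,"z":0,"twist":0},{"x":0.012,"y":0,"z":0,"twist":0},{"x":0.016,"y":0,"z":0,"twist":0},{"x":0.02,"y":0,"z":0,"twist":0},{"x":0.024,"y":0,"z":0,"twist":0},{"x":0.0267,"y":0,"z":0,"twist":0},{"x":0.0267,"y":0,"z":0,"twist":0}]'

```text
t: 6.57
tool_pos: [512.2, 3.6, 93.3]
ee_rot: [-2.194, -2.247, -0.001]
force: [0.2, -0.2, -0.1]
grip_width: 0.178
grasp_force: 58.3
```

Scaled: 0.01 m is 0.0133, 0.008 m is 0.0107.

Request:
arm_command --targets '[{"x":0.0027,"y":0,"z":0,"twist":0},{"x":0.0053,"y":0,"z":0,"twist":0},{"x":0.008,"y":0,"z":0,"twist":0},{"x":0.0107,"y":0,"z":0,"twist":0},{"x":0.0133,"y":0,"z":0,"twist":0},{"x":0.0133,"y":0,"z":0,"twist":0}]'

```text
t: 7.07
tool_pos: [512.0, 13.4, 93.3]
ee_rot: [-2.195, -2.247, -0.001]
force: [-1.1, -0.5, -0.8]
grip_width: 0.177
grasp_force: 58.2
```

```bash
python3 - <<'E'
from h import *
s=get_state(); print(s["t"],np.round(s["tool_pos"],1),np.round(s["force"],2),np.round(s["moment"],2))
p=get_image("top"); q=get_image("scene")
a=cv2.resize(p["image"][120:290,300:460],None,fx=2.5,fy=2.5); b=cv2.resize(q["image"][120:290,200:360],None,fx=2.5,fy=2.5)
cv2.imwrite("pics/f.png",np.hstack([a,b]))
E
```

```text
7.0667 [512.   13.4  93.3] [-1.14 -0.54 -0.76] [-0.06  0.06 -0.06]
```

View pics/f.png

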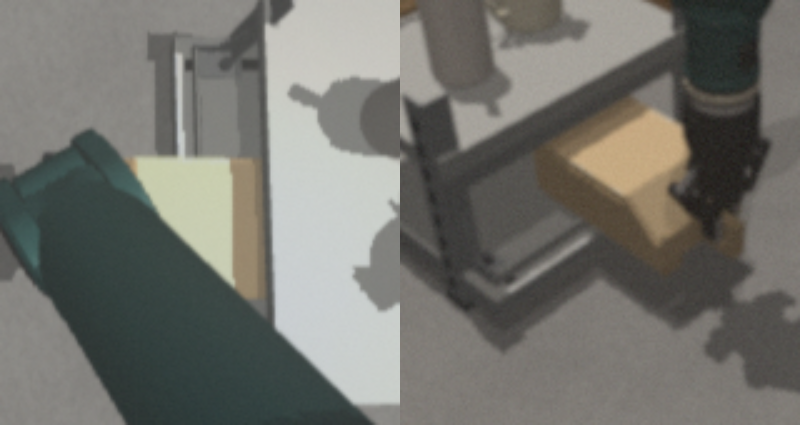

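The bin has come forward with the gripper and is level; in the left half its top spans columns 135–265. I'll now feel for the lip in small steps.

Scaled: 0.004 m is 0.0053, 0.003 m is 0.004.

Request:
arm_command --targets '[{"x":0.0013,"y":0,"z":0,"twist":0},{"x":0.0027,"y":0,"z":0,"twist":0},{"x":0.004,"y":0,"z":0,"twist":0},{"x":0.0053,"y":0,"z":0,"twist":0},{"x":0.0053,"y":0,"z":0,"twist":0}]'

```text
t: 7.58
tool_pos: [511.8, 16.9, 93.3]
ee_rot: [-2.195, -2.247, 0.0]
force: [-0.7, -1.1, -0.9]
grip_width: 0.174
grasp_force: 58.2
```

Scaled: 0.003 m is 0.004, 0.002 m is 0.0027.

Request:
arm_command --targets '[{"x":0.0013,"y":0,"z":0,"twist":0},{"x":0.0027,"y":0,"z":0,"twist":0},{"x":0.004,"y":0,"z":0,"twist":0},{"x":0.004,"y":0,"z":0,"twist":0}]'

```text
t: 7.92
tool_pos: [511.8, 20.0, 93.3]
ee_rot: [-2.195, -2.247, -0.0]
force: [-0.4, 0.2, -0.5]
grip_width: 0.178
grasp_force: 58.2
```

Scaled: 0.002 m is 0.0027, 0.001 m is 0.0013.

Request:
arm_command --targets '[{"x":0.0013,"y":0,"z":0,"twist":0},{"x":0.0027,"y":0,"z":0,"twist":0},{"x":0.0027,"y":0,"z":0,"twist":0}]'

```text
t: 8.17
tool_pos: [511.8, 22.0, 93.3]
ee_rot: [-2.195, -2.247, -0.0]
force: [-1.1, -1.2, 0.1]
grip_width: 0.177
grasp_force: 58.2
```

Scaled: 0.002 m is 0.0027, 0.001 m is 0.0013.

Request:
arm_command --targets '[{"x":0.0013,"y":0,"z":0,"twist":0},{"x":0.0027,"y":0,"z":0,"twist":0},{"x":0.0027,"y":0,"z":0,"twist":0}]'

```text
t: 8.42
tool_pos: [511.7, 24.0, 93.3]
ee_rot: [-2.195, -2.247, -0.0]
force: [0.3, -0.4, -0.8]
grip_width: 0.176
grasp_force: 58.2
```

Scaled: 0.002 m is 0.0027, 0.001 m is 0.0013.

Request:
arm_command --targets '[{"x":0.0013,"y":0,"z":0,"twist":0},{"x":0.0027,"y":0,"z":0,"twist":0},{"x":0.0027,"y":0,"z":0,"twist":0}]'

```text
t: 8.67
tool_pos: [511.2, 25.0, 93.1]
ee_rot: [2.195, 2.247, -0.003]
force: [-1.0, -2.1, -1.1]
grip_width: 0.176
grasp_force: 58.4
```

Scaled: 0.001 m is 0.0013.

Request:
arm_command --targets '[{"x":0.0013,"y":0,"z":0,"twist":0},{"x":0.0013,"y":0,"z":0,"twist":0},{"x":0.0013,"y":0,"z":0,"twist":0}]'

```text
t: 8.92
tool_pos: [510.9, 25.2, 93.0]
ee_rot: [2.196, 2.247, -0.004]
force: [-0.3, -4.6, -2.3]
grip_width: 0.174
grasp_force: 58.4
```

Contact with the lip is at TCP y≈25, where the force rises to 4.6 N. I'll ease off a little and start lifting, then measure the tilt from the bin's top plane.

Scaled: -0.008 m is -0.0107, -0.006 m is -0.008.

Request:
arm_command --targets '[{"x":-0.0027,"y":0,"z":0,"twist":0},{"x":-0.0033,"y":0,"z":-0.0027,"twist":0},{"x":-0.004,"y":0,"z":-0.0053,"twist":0},{"x":-0.0047,"y":0,"z":-0.008,"twist":0},{"x":-0.0053,"y":0,"z":-0.0107,"twist":0},{"x":-0.0053,"y":0,"z":-0.0107,"twist":0}]'

```text
t: 9.42
tool_pos: [512.2, 23.5, 101.8]
ee_rot: [-2.196, -2.247, -0.003]
force: [0.0, -1.1, -3.1]
grip_width: 0.176
grasp_force: 58.5
```

```bash
cat >> h.py <<'E'
def cloud(p):
    v,u=np.mgrid[0:400,0:640]; z=p["range_z"]
    c=np.stack([u,v,np.ones_like(u)],-1)@np.linalg.inv(p["mtx"]).T*z[...,None]
    W=c@p["extrinsics"][:3,:3].T+p["extrinsics"][:3,3]
    im=p["image"].astype(int); return W[(im[...,2]-im[...,0]>25)&(z>0)]
def tilt(show=True):
    s=get_state(); ty=s["tool_pos"][1]; tx=s["tool_pos"][0]
    print(round(s["t"],2),np.round(s["tool_pos"],1),"F",np.round(s["force"],1),"M",np.round(s["moment"],2),"grip",np.round(s["grip_width"],3))
    for n in("top","scene"):
        w=cloud(get_image(n)); d=ty-w[:,1]   # distance behind grip
        w=w[(d>80)&(d<215)&(abs(w[:,0]-tx)<55)&(w[:,2]>95)&(w[:,2]<260)]
        if len(w)<60: print(n,"few",len(w)); continue
        A=np.c_[w[:,:2]-[tx,ty],np.ones(len(w))]; k=np.ones(len(w),bool)
        for i in range(6):
            f=np.linalg.lstsq(A[k],w[k,2],rcond=None)[0]; r=A@f-w[:,2]; k=abs(r)<max(3,2*np.median(abs(r[k])))
        print(n,k.sum(),"tilt %.3f roll %.3f z@grip %.1f z at rear %.1f"%(f[1],f[0],f[2],f[2]-f[1]*228), "y",w[k,1].min().round(),w[k,1].max().round(),"rms",r[k].std().round(1))
E
python3 -c "
from h import *
tilt()"
```

```text
9.42 [512.2  23.5 101.8] F [ 0.  -1.1 -3.1] M [0.16 0.06 0.04] grip 0.176
top 653 tilt 0.020 roll -0.003 z@grip 149.5 z at rear 145.0 y -184.0 -57.0 rms 1.3
scene 1060 tilt 0.022 roll 0.002 z@grip 146.4 z at rear 141.4 y -188.0 -57.0 rms 1.1
```

Scaled: -0.008 m is -0.0107, -0.006 m is -0.008.

Request:
arm_command --targets '[{"x":-0.0007,"y":0,"z":-0.0027,"twist":0},{"x":-0.0013,"y":0,"z":-0.0053,"twist":0},{"x":-0.002,"y":0,"z":-0.008,"twist":0},{"x":-0.0027,"y":0,"z":-0.0107,"twist":0},{"x":-0.0027,"y":0,"z":-0.0107,"twist":0}]'

```text
t: 9.93
tool_pos: [512.1, 20.7, 109.7]
ee_rot: [2.195, 2.247, 0.001]
force: [0.3, 0.6, -2.7]
grip_width: 0.176
grasp_force: 58.5
```

```bash
python3 -c "
from h import *
tilt()"
```

```text
9.93 [512.1  20.7 109.7] F [ 0.3  0.6 -2.7] M [ 0.38 -0.01 -0.06] grip 0.176
top 643 tilt 0.021 roll -0.001 z@grip 157.4 z at rear 152.5 y -182.0 -61.0 rms 1.3
scene 996 tilt 0.021 roll 0.001 z@grip 154.0 z at rear 149.1 y -180.0 -59.0 rms 1.1
```

Scaled: -0.006 m is -0.008, -0.004 m is -0.0053.

Request:
arm_command --targets '[{"x":0,"y":0,"z":-0.0027,"twist":0},{"x":-0.0007,"y":0,"z":-0.0053,"twist":0},{"x":-0.0013,"y":0,"z":-0.008,"twist":0},{"x":-0.0013,"y":0,"z":-0.008,"twist":0}]'

```text
t: 10.37
tool_pos: [511.8, 19.8, 115.6]
ee_rot: [-2.196, -2.247, -0.0]
force: [-0.3, -0.4, -3.8]
grip_width: 0.175
grasp_force: 58.4
```

```bash
python3 -c "
from h import *
tilt()"
```

```text
10.37 [511.8  19.8 115.6] F [-0.3 -0.4 -3.8] M [0.64 0.08 0.04] grip 0.175
top 851 tilt 0.047 roll -0.000 z@grip 162.7 z at rear 151.9 y -181.0 -63.0 rms 1.3
scene 961 tilt 0.050 roll -0.001 z@grip 159.7 z at rear 148.4 y -181.0 -61.0 rms 1.1
```

The rail is tipping the bin gently (tilt 0.05 rad, force under 4 N), so I'll continue lifting.

Request:
arm_command --targets '[{"x":0,"y":0,"z":-0.0027,"twist":0},{"x":-0.0007,"y":0,"z":-0.0053,"twist":0},{"x":-0.0013,"y":0,"z":-0.008,"twist":0},{"x":-0.0013,"y":0,"z":-0.0107,"twist":0},{"x":-0.0013,"y":0,"z":-0.0107,"twist":0}]'

```text
t: 10.88
tool_pos: [512.1, 18.5, 123.7]
ee_rot: [2.195, 2.246, 0.001]
force: [-0.7, 0.4, -3.4]
grip_width: 0.174
grasp_force: 58.5
```

Scaled: -0.008 m is -0.0107, -0.006 m is -0.008.

Request:
arm_command --targets '[{"x":0,"y":0,"z":-0.0027,"twist":0},{"x":0,"y":0,"z":-0.0053,"twist":0},{"x":0,"y":0,"z":-0.008,"twist":0},{"x":0,"y":0,"z":-0.0107,"twist":0},{"x":0,"y":0,"z":-0.0107,"twist":0}]'

```text
t: 11.3
tool_pos: [512.0, 18.6, 131.7]
ee_rot: [2.196, 2.247, 0.0]
force: [-0.6, -0.5, -4.7]
grip_width: 0.172
grasp_force: 58.5
```

```bash
python3 -c "
from h import *
tilt()"
```

```text
11.3 [512.   18.6 131.7] F [-0.6 -0.5 -4.7] M [ 0.6  -0.   -0.02] grip 0.172
top 1679 tilt 0.130 roll -0.007 z@grip 179.1 z at rear 149.6 y -181.0 -62.0 rms 1.3
scene 874 tilt 0.132 roll -0.003 z@grip 175.7 z at rear 145.5 y -180.0 -61.0 rms 0.9
```

Tilt is 0.13 and the feet are just level with the lip top. I'll lift a little more, then draw forward while rising.

Scaled: -0.012 m is -0.016, -0.01 m is -0.0133.

Request:
arm_command --targets '[{"x":0,"y":0,"z":-0.0027,"twist":0},{"x":0,"y":0,"z":-0.0053,"twist":0},{"x":0,"y":0,"z":-0.008,"twist":0},{"x":0,"y":0,"z":-0.0107,"twist":0},{"x":0,"y":0,"z":-0.0133,"twist":0},{"x":0,"y":0,"z":-0.016,"twist":0},{"x":0,"y":0,"z":-0.016,"twist":0}]'

```text
t: 11.98
tool_pos: [512.0, 18.7, 143.7]
ee_rot: [2.195, 2.247, 0.001]
force: [-0.4, -0.3, -3.0]
grip_width: 0.181
grasp_force: 58.6
```

```bash
python3 -c "
from h import *
tilt()"
```

```text
11.98 [512.   18.7 143.7] F [-0.4 -0.3 -3. ] M [ 0.5   0.02 -0.04] grip 0.181
top 1690 tilt 0.192 roll -0.007 z@grip 191.3 z at rear 147.6 y -182.0 -63.0 rms 1.2
scene 799 tilt 0.193 roll -0.007 z@grip 187.6 z at rear 143.6 y -179.0 -62.0 rms 0.9
```

Scaled: 0.014 m is 0.0187, -0.001 m is -0.0013.

Request:
arm_command --targets '[{"x":0.0027,"y":0,"z":0,"twist":0},{"x":0.0067,"y":0,"z":0,"twist":0},{"x":0.0107,"y":0,"z":-0.0013,"twist":0},{"x":0.0147,"y":0,"z":-0.004,"twist":0},{"x":0.0187,"y":0,"z":-0.0067,"twist":0},{"x":0.0187,"y":0,"z":-0.0067,"twist":0}]'

```text
t: 12.58
tool_pos: [511.6, 34.0, 148.7]
ee_rot: [-2.194, -2.248, -0.002]
force: [0.3, 1.7, -3.5]
grip_width: 0.174
grasp_force: 58.6
```

```bash
python3 -c "
from h import *
tilt()"
```

```text
12.58 [511.6  34.  148.7] F [ 0.3  1.7 -3.5] M [ 0.69  0.09 -0.02] grip 0.174
top 2157 tilt 0.201 roll -0.010 z@grip 196.4 z at rear 150.6 y -181.0 -46.0 rms 1.2
scene 917 tilt 0.203 roll -0.006 z@grip 192.6 z at rear 146.4 y -179.0 -46.0 rms 0.9
```

Scaled: 0.024 m is 0.032, 0.01 m is 0.0133.

Request:
arm_command --targets '[{"x":0.004,"y":0,"z":-0.0013,"twist":0},{"x":0.008,"y":0,"z":-0.0027,"twist":0},{"x":0.0133,"y":0,"z":-0.0053,"twist":0},{"x":0.0187,"y":0,"z":-0.008,"twist":0},{"x":0.024,"y":0,"z":-0.012,"twist":0},{"x":0.028,"y":0,"z":-0.016,"twist":0},{"x":0.032,"y":0,"z":-0.02,"twist":0},{"x":0.032,"y":0,"z":-0.02,"twist":0}]'

```text
t: 13.35
tool_pos: [511.6, 57.9, 164.2]
ee_rot: [2.193, 2.248, 0.003]
force: [0.3, 0.9, -2.2]
grip_width: 0.176
grasp_force: 58.7
```

```bash
python3 -c "
from h import *
tilt()"
```

```text
13.35 [511.6  57.9 164.2] F [ 0.3  0.9 -2.2] M [ 0.43 -0.06 -0.01] grip 0.176
top 2537 tilt 0.214 roll -0.007 z@grip 211.8 z at rear 163.0 y -157.0 -23.0 rms 1.2
scene 963 tilt 0.215 roll -0.004 z@grip 208.0 z at rear 158.9 y -157.0 -22.0 rms 0.9
```

The bin is clear of the lip and the rail. I'll draw it out to the set-down position.

Scaled: 0.113 m is 0.1507, 0.11 m is 0.1467.

Request:
arm_command --targets '[{"x":0.0067,"y":0,"z":-0.0067,"twist":0},{"x":0.02,"y":0,"z":-0.0133,"twist":0},{"x":0.04,"y":0,"z":-0.02,"twist":0},{"x":0.06,"y":0,"z":-0.02,"twist":0},{"x":0.08,"y":0,"z":-0.02,"twist":0},{"x":0.1,"y":0,"z":-0.02,"twist":0},{"x":0.12,"y":0,"z":-0.02,"twist":0},{"x":0.136,"y":0,"z":-0.02,"twist":0},{"x":0.1467,"y":0,"z":-0.02,"twist":0},{"x":0.1507,"y":0,"z":-0.02,"twist":0}]'

```text
t: 14.28
tool_pos: [508.3, 172.5, 178.8]
ee_rot: [-2.192, -2.25, -0.003]
force: [-0.0, 0.9, -2.7]
grip_width: 0.179
grasp_force: 58.8
```

Scaled: 0.07 m is 0.0933, 0.066 m is 0.088.

Request:
arm_command --targets '[{"x":0,"y":0,"z":0.0053,"twist":0},{"x":0,"y":0,"z":0.016,"twist":0},{"x":0,"y":0,"z":0.0293,"twist":0},{"x":0,"y":0,"z":0.0427,"twist":0},{"x":0,"y":0,"z":0.056,"twist":0},{"x":0,"y":0,"z":0.0693,"twist":0},{"x":0,"y":0,"z":0.08,"twist":0},{"x":0,"y":0,"z":0.088,"twist":0},{"x":0,"y":0,"z":0.0933,"twist":0},{"x":0,"y":0,"z":0.0933,"twist":0}]'

```text
t: 15.12
tool_pos: [507.9, 169.5, 107.3]
ee_rot: [-2.195, -2.247, 0.002]
force: [0.3, 0.1, -3.1]
grip_width: 0.172
grasp_force: 58.7
```

```bash
python3 -c "
from h import *
tilt()"
```

```text
15.12 [507.9 169.5 107.3] F [ 0.3  0.1 -3.1] M [ 0.33  0.05 -0.01] grip 0.172
top 2467 tilt 0.211 roll -0.009 z@grip 154.8 z at rear 106.7 y -45.0 89.0 rms 1.3
scene 1212 tilt 0.216 roll -0.006 z@grip 152.2 z at rear 102.9 y -45.0 89.0 rms 1.0
```

Scaled: 0.022 m is 0.0293, 0.009 m is 0.012.

Request:
arm_command --targets '[{"x":0,"y":0,"z":0.004,"twist":0},{"x":0,"y":0,"z":0.008,"twist":0},{"x":0,"y":0,"z":0.012,"twist":0},{"x":0,"y":0,"z":0.0147,"twist":0},{"x":0,"y":0,"z":0.0173,"twist":0},{"x":0,"y":0,"z":0.02,"twist":0},{"x":0,"y":0,"z":0.0227,"twist":0},{"x":0.0007,"y":0,"z":0.0253,"twist":0},{"x":0.0013,"y":0,"z":0.028,"twist":0},{"x":0.002,"y":0,"z":0.0293,"twist":0}]'

```text
t: 16.05
tool_pos: [508.3, 171.5, 86.2]
ee_rot: [-2.195, -2.248, -0.0]
force: [-0.4, 0.8, -0.4]
grip_width: 0.175
grasp_force: 58.9
```

Scaled: 0.014 m is 0.0187, 0.012 m is 0.016.

Request:
arm_command --targets '[{"x":0.0007,"y":0,"z":0.0027,"twist":0},{"x":0.0013,"y":0,"z":0.0053,"twist":0},{"x":0.0027,"y":0,"z":0.008,"twist":0},{"x":0.004,"y":0,"z":0.0107,"twist":0},{"x":0.0053,"y":0,"z":0.0133,"twist":0},{"x":0.0067,"y":0,"z":0.016,"twist":0},{"x":0.008,"y":0,"z":0.0187,"twist":0},{"x":0.008,"y":0,"z":0.0187,"twist":0}]'

```text
t: 16.72
tool_pos: [508.2, 177.7, 72.0]
ee_rot: [-2.194, -2.248, -0.001]
force: [0.2, 2.6, 2.8]
grip_width: 0.175
grasp_force: 59.1
```

```bash
python3 -c "
from h import *
tilt()"
```

```text
16.72 [508.2 177.7  72. ] F [0.2 2.6 2.8] M [ 0.15  0.04 -0.02] grip 0.175
top 497 tilt 0.113 roll -0.006 z@grip 117.9 z at rear 92.1 y -37.0 98.0 rms 1.3
scene 856 tilt 0.121 roll -0.003 z@grip 115.5 z at rear 87.9 y -1.0 98.0 rms 1.1
```

The tilt is down to 0.117 with low force. About 27 mm of lowering remains before it sits flat.

Scaled: 0.02 m is 0.0267, 0.006 m is 0.008.

Request:
arm_command --targets '[{"x":0.0007,"y":0,"z":0.0027,"twist":0},{"x":0.0013,"y":0,"z":0.0053,"twist":0},{"x":0.0027,"y":0,"z":0.008,"twist":0},{"x":0.004,"y":0,"z":0.0107,"twist":0},{"x":0.0053,"y":0,"z":0.0133,"twist":0},{"x":0.0067,"y":0,"z":0.016,"twist":0},{"x":0.008,"y":0,"z":0.0187,"twist":0},{"x":0.008,"y":0,"z":0.0213,"twist":0},{"x":0.008,"y":0,"z":0.024,"twist":0},{"x":0.008,"y":0,"z":0.0267,"twist":0}]'

```text
t: 17.65
tool_pos: [508.0, 183.9, 52.2]
ee_rot: [-2.195, -2.247, -0.002]
force: [-0.0, 3.7, 2.5]
grip_width: 0.174
grasp_force: 58.9
```

Scaled: 0.004 m is 0.0053, 0.003 m is 0.004.

Request:
arm_command --targets '[{"x":0.0007,"y":0,"z":0.0013,"twist":0},{"x":0.0013,"y":0,"z":0.0027,"twist":0},{"x":0.0013,"y":0,"z":0.004,"twist":0},{"x":0.0013,"y":0,"z":0.0053,"twist":0},{"x":0.0013,"y":0,"z":0.0053,"twist":0}]'

```text
t: 18.07
tool_pos: [507.9, 184.2, 48.2]
ee_rot: [-2.195, -2.247, 0.0]
force: [-0.2, 2.7, 3.3]
grip_width: 0.172
grasp_force: 58.8
```

```bash
python3 -c "
from h import *
import h
tilt()"; sed -i 's/w\[:,2\]>95/w[:,2]>75/' h.py; python3 -c "
from h import *
tilt()"
```

```text
18.07 [507.9 184.2  48.2] F [-0.2  2.7  3.3] M [0.13 0.02 0.01] grip 0.172
top 126 tilt 0.006 roll 0.002 z@grip 96.4 z at rear 95.0 y -5.0 104.0 rms 0.6
scene few 1
18.17 [507.9 184.1  48.3] F [-0.4  2.6  2. ] M [ 0.1   0.07 -0.01] grip 0.175
top 1569 tilt 0.018 roll 0.001 z@grip 95.1 z at rear 90.9 y -30.0 104.0 rms 1.4
scene 1422 tilt 0.020 roll -0.002 z@grip 92.6 z at rear 88.0 y -31.0 104.0 rms 1.2
```

Scaled: 0.004 m is 0.0053, 0.002 m is 0.0027.

Request:
arm_command --targets '[{"x":0,"y":0,"z":0.0013,"twist":0},{"x":0,"y":0,"z":0.0027,"twist":0},{"x":0,"y":0,"z":0.004,"twist":0},{"x":0,"y":0,"z":0.0053,"twist":0},{"x":0,"y":0,"z":0.0053,"twist":0}]'

```text
t: 18.68
tool_pos: [508.0, 184.1, 44.1]
ee_rot: [-2.195, -2.247, 0.0]
force: [-0.0, 2.7, 2.4]
grip_width: 0.175
grasp_force: 58.9
```

```bash
python3 -c "
from h import *
tilt()"
```

```text
18.68 [508.  184.1  44.1] F [-0.   2.7  2.4] M [ 0.06 -0.01 -0.02] grip 0.175
top 1936 tilt -0.001 roll -0.004 z@grip 90.9 z at rear 91.0 y -30.0 104.0 rms 1.3
scene 1433 tilt 0.003 roll -0.001 z@grip 88.7 z at rear 88.0 y -31.0 104.0 rms 1.2
```

Flat at z≈90. I'll open, wait, then rise straight up.

Request:
arm_command --targets '[{"x":0,"y":0,"z":0,"twist":0},{"x":0,"y":0,"z":0,"twist":0},{"x":0,"y":0,"z":0,"twist":0},{"x":0,"y":0,"z":0,"twist":0},{"x":0,"y":0,"z":0,"twist":0},{"x":0,"y":0,"z":0,"twist":0},{"x":0,"y":0,"z":0,"twist":0},{"x":0,"y":0,"z":0,"twist":0}]' --jaw 1

```text
t: 19.45
tool_pos: [508.0, 184.1, 44.3]
ee_rot: [2.195, 2.247, -0.0]
force: [0.8, 0.2, -0.2]
grip_width: 0.999
grasp_force: 0.0
```

Scaled: -0.15 m is -0.2, -0.145 m is -0.1933.

Request:
arm_command --targets '[{"x":0,"y":0,"z":-0.0067,"twist":0},{"x":0,"y":0,"z":-0.02,"twist":0},{"x":0,"y":0,"z":-0.04,"twist":0},{"x":0,"y":0,"z":-0.0667,"twist":0},{"x":0,"y":0,"z":-0.1,"twist":0},{"x":0,"y":0,"z":-0.1333,"twist":0},{"x":0,"y":0,"z":-0.1667,"twist":0},{"x":0,"y":0,"z":-0.1933,"twist":0},{"x":0,"y":0,"z":-0.2,"twist":0},{"x":0,"y":0,"z":-0.2,"twist":0}]'

```text
t: 20.28
tool_pos: [509.1, 184.6, 196.5]
ee_rot: [2.194, 2.245, 0.006]
force: [-0.1, 0.5, -1.2]
grip_width: 0.999
grasp_force: 0.0
```

```bash
python3 -c "
from h import *
tilt()
a=get_image('top')['image'][100:300,150:560]; b=get_image('scene')['image'][100:360,150:520]
cv2.imwrite('pics/g.png',np.vstack([cv2.resize(a,(600,293)),cv2.resize(b,(600,300))[:300]]))"
```

```text
20.28 [509.1 184.6 196.5] F [-0.1  0.5 -1.2] M [-0.03  0.    0.03] grip 0.999
top 1907 tilt -0.001 roll -0.003 z@grip 90.8 z at rear 91.0 y -30.0 105.0 rms 1.4
scene 1442 tilt 0.003 roll 0.000 z@grip 88.6 z at rear 87.9 y -30.0 104.0 rms 1.2
```

View pics/g.png

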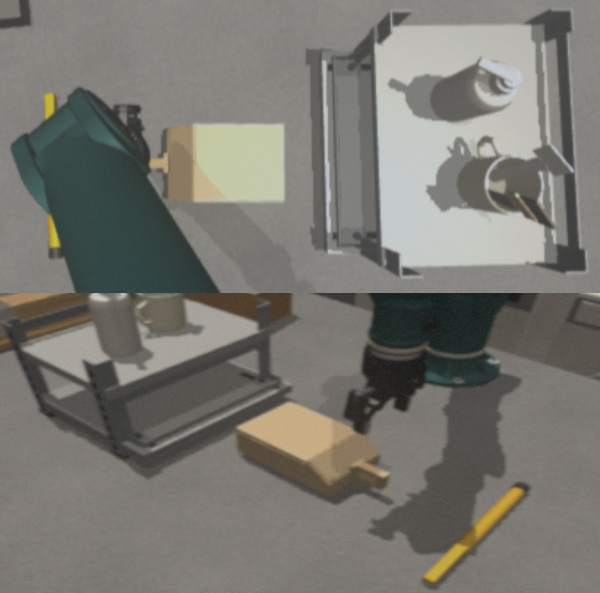

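The bin stands flat on the worktop, in the top half at columns 150–285, clear of the shelf. The gripper is above it and free, and the mug, bottle and brush are where they were.

```bash
python3 -c "
from cell import *
print(job_done())"
```

```text
the job is handed in; nothing more can be done
None
```

The bin came off the shelf without forcing and now stands flat and released on the worktop, about 350 mm out in front of the shelf. The mug, pump bottle and brush were left as they were. The job is handed in, but no verdict came back.

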